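# Dose grinding balls from a drop cup into the blue-sleeved jar

## Robot

A 6-joint arm with a two-finger parallel gripper is mounted at the origin on a cart in front of the work surface, level with it; the furniture and walls round the work are solid. World frame = base frame: x ahead of the robot, y to its left, z up, the work surface at z = 0. Lengths are in mm, angles in rad, forces in N, time in s.
With the tool pointing down it reaches from about 150 to 775 mm from the base axis. Payload 6.1 kg.
Tool frame: the origin (TCP) lies between the finger pads, 19 mm behind the fingertips; this is the grasp point; z points along the fingers, y is the line along which they close (so a half turn about z gives the same grasp; the last joint's range is limited). The gripper opens to 85 mm and grips with 20 to 120 N. Pads are 22 mm wide; open, the fingers measure 114 mm over their backs; the gripper's body (76 mm by 85 mm) begins 54 mm behind the grasp point. The pads swing forward as they close: fully open they stand 13 mm farther back than shut.
Start: joints at [1.215, 0.126, -0.04, 1.405, 0, 1.571], TCP at [182.871, 492.104, 249.995] pointing down, gripper open.
Joint ranges: [-2.72, 2.72], [-0.95, 1.95], [-1.27, 1.35], [-1.78, 2.02], [-1.46, 1.47], [-3.14, 3.14]. Speed limits (rad/s): [2.39, 2.39, 3.01, 3.14, 3.14, 3.14].

## Interface

Orientations are given as a 3x3 rotation matrix whose columns are the frame's x, y, z axes.
In Python, from station import bot gives the robot as it stands.
- The arm moves only by the tool arm_command, never from a script. Its argument "increments" is a list of rows, each an object of numbers: "ax", "ay", "az": the turn, a rotation vector about the world's x, y, z in units of 8 degrees (1.0 is 8 degrees); "dx", "dy", "dz": the shift along the world's x, y, z in units of 25 mm (1.0 is 25 mm); "claw": the opening, from -1 (shut) to 1 (fully open). In form: [{"ax": .., "ay": .., "az": .., "dx": .., "dy": .., "dz": .., "claw": ..}, ...]. A call has 1 to 5 rows; each row shifts and turns the commanded pose from where the row before left it; what a row does not reach is not made up. A row lasts 1/8 s, in which the tool goes at most 62.5 mm and 10.7 degrees, less where a joint would pass 70% of its speed; a pose out of reach is approached as far as the arm can. A call is refused whole if a number of a shift passes 1 or a number of a turn 1, either way. A call with a gripper value outside its range is refused whole. The fingers move at their own pace and stop on an object; the grip force is fixed at half the most. Time passes only in rows, so rows that do not move let the fingers close. It gives the time, the measured TCP pose, the force, the opening and the grip force at its end, in the units of the state.
- bot.state(): the state, without advancing time (a new reading comes with each control period).
- bot.capture(name): name is "scene" or "top" or "wrist"; returns a dict with "img" (420x560x3 uint8, blue, green, red), "range_z" (420x560 float32, mm along the optical axis (not along the pixel's ray), 0 where there is no reading), "vfov" (degrees; the focal length in pixels is half the picture's height over the tangent of half this angle, whatever the lens; pixels are square), "cx", "cy" (the principal point, pixels), "rvec" (rotation vector, rad) and "tvec" (3), from world to camera coordinates, as OpenCV has them; the wrist camera has in their place "hand_eye" (4x4, takes a point from camera to tool coordinates, whose origin is the TCP and whose axes are the flange's). Camera axes: x right, y down, z forward; pixel columns grow to the right and rows downward; lengths in mm; the calibration is good to about 2 mm. A picture is of the moment at which its call begins: read the wrist's pose just before it.
- bot.close_job(): hands the job in; it is judged then, once.
The state is a dict: "clock": time; "joints": joint angles; "qd": joint speeds; "joint_efforts": joint torques, N m; "tool_pos": TCP position; "eef_rot": TCP orientation; "ft_force": force on the tool from outside, world axes, zero at the start; "torque": the same for the moment, N m; "width": opening from 0.0 (shut) to 1.0 (fully open); "gripper_force": force on a finger pad.
Only numpy, scipy, OpenCV 4.12 (cv2) and the standard library are available. Lean on these libraries where they do the work, as an engineer would, in place of code of your own. Each camera call takes 0.05 s, during which the arm holds its last target. There are 200 camera calls.

## Task

Load the grinding jar with the blue sleeve: pick up the drop cup by its black handle, hold it upright and centred over that jar, and lower it so that the jar's rim pushes the red release tab up and the hinged bottom swings open, dropping all three steel balls into the jar. Then lift the empty cup out and stand it upright in the middle of its grey mat with its bottom closed. Do not tip the cup or shove the jar, and leave the orange-sleeved jar and everything else where it is.

Things in the scene. Friction and masses are not known exactly. Their poses are not given: they have to be found in the camera images.
- cup: Drop cup, loose, 135 g: white square tube 44 x 44 mm outside, 38 x 38 inside, rim 60 mm above the origin, open on top. It stands on two skids: its +y and -y side walls carried down to the table (outer faces 22 mm to either side, 44 mm long in x). Origin: middle of the underside, level with the skids' lower edges; z up; +x points to the red tab.
- handle (a point): Middle of the cup's black handle bar, 90 mm above the cup's origin; good point for the TCP. The bar crosses above the mouth along the cup's y: 14 mm thick in x, 46 mm long in y, from 75 to 105 mm above the origin. Grip it from above on its flat faces, fingers closing along the cup's x; the space beside and below it is free down to the rim at 60 mm.
- tab_pin (a point): Hinge pin of the cup's red bottom plate, along the cup's y, 22 mm from the middle in +x and 16.5 mm above the origin. The plate is 3 mm thick, 36 mm wide, its upper face 18 mm up; carried on outside the cup it is the release tab, 30 mm wide, lower face 15 mm above the origin when closed.
- tab_end (a point): Outer end of the red release tab, 64 mm from the cup's middle along its +x when closed.
- flap (a joint): Angle of the hinged bottom, rad: 0 closed, at most 1.2. Pushing the tab up swings the plate inside down; a light spring shuts it. Centred in the jar at any yaw, the tab meets the rim with the cup's origin 65 mm above the desk; at 40 mm it is open about 0.8 rad, taking 2 to 3 N, and the balls roll out within about a second. Do not go below 33 mm.
- mat: Grey square mat, 150 x 150 x 3 mm, fixed to the desk; the cup starts near its middle. Origin: middle of its underside, on the desk.
- jar_blue: Target: open steel grinding jar with a blue sleeve round it, loose, 650 g; outside diameter 100 mm (sleeve 112), inside 92 mm, 80 mm high, floor 6 mm thick. Origin: middle of its underside; z up. It may stand in either of the two jar places. A microscope, fixed, rises to about 0.4 m above the desk at the left of the work (y beyond +0.15 m): pass high or keep clear of it.
- jar_orange: The other jar, the same but with an orange sleeve; leave it alone.
- jar_blue_mouth (a point): Middle of the blue-sleeved jar's mouth, at rim height (80 mm above its origin).
- ball_1_center (a point): Centre of a bright steel ball, 15 mm diameter, 14 g; the three start on the cup's hinged bottom.
- ball_2_center (a point): Centre of the second steel ball, the same.
- ball_3_center (a point): Centre of the third steel ball, the same.
- ball_1: First ball (turns as it rolls).
- ball_2: Second ball.
- ball_3: Third ball.
- sample_cup: Bystander: sample cup with a yellow screw lid, 64 mm diameter, 62 mm high; origin under its middle.
- forceps: Bystander: steel forceps lying flat, 123 mm long; origin under the middle.
- timer: Bystander: white lab timer lying on its back, 60 x 64 x 19 mm; origin under its middle.
Things that resemble listed ones, but are neither listed nor needed, are in the scene too. There is more than one size of the cup; the job needs the larger.

How it is judged (in metres and radians):
On the way, in this order (a step that is already met when the one before it is completed fails the run):
1. the cup is held upright over the blue-sleeved jar, above its rim contact, bottom still closed, balls still inside (horizontal distance between cup and jar_blue below 0.03 m and height (world z) of cup above 0.066 m and value of joint flap below 0.1 rad and angle between cup's own z axis and vertical below 0.35 rad and distance between each of ball_1_center, ball_2_center, ball_3_center and cup below 0.06 m), for 0.1 s.
2. the jar's rim presses the tab and the bottom is open at least 0.35 rad with the cup within 30 mm of the jar's axis (horizontal distance between cup and jar_blue below 0.03 m and value of joint flap above 0.35 rad and contact force between cup and jar_blue above 0.3 N), for 0.1 s.
At the end, for the whole second after the job is handed in: All three balls lie at rest in the blue-sleeved jar, which stands upright on the desk; the cup stands upright (within 0.1 rad) and at rest on the mat, its middle within 50 mm of the mat's, its bottom closed (under 0.1 rad) (horizontal distance between each of ball_1_center, ball_2_center, ball_3_center and jar_blue below 0.046 m and height (world z) of each of ball_1_center, ball_2_center, ball_3_center below 0.05 m and linear speed of each of ball_1, ball_2, ball_3 below 0.1 m/s and horizontal distance between cup and mat below 0.05 m and z of cup in the frame of mat below 0.008 m and angle between each of cup, jar_blue's own z axis and vertical below 0.1 rad and linear speed of cup below 0.02 m/s and value of joint flap below 0.1 rad and height (world z) of jar_blue below 0.01 m); the robot touches nothing.
It fails at once if the cup is tipped more than 35 degrees (angle between cup's own z axis and vertical above 0.61 rad).
It fails at once if the blue-sleeved jar is shoved more than 30 mm or tipped more than 0.3 rad (distance of jar_blue from where it was at the start of the episode above 0.03 m or angle between jar_blue's own z axis and vertical above 0.3 rad).
It fails at once if the orange-sleeved jar or a bystander is moved more than 30 mm (distance of any of jar_orange, sample_cup, forceps, timer from where it was at the start of the episode above 0.03 m).
It also fails if it takes over 64 s, if anything falls off the work surface, if the arm or the gripper's body presses on something with over 40 N, if the wrist force passes 120 N, or if a joint passes its speed limit or range.

## Working session

There is one attempt and no reset: what is moved stays moved. The work goes in short steps, Python scripts to look and compute and a tool call to move; the robot and the scene stay as the last step left them, time stands still between calls to the robot, and variables do not carry over. Pictures are saved under pics/ and viewed, at most 10 in all, crops included, and the job is handed in when it is done.

Besides the shell and the picture viewer there is one more tool, called after "Call:" by a JSON object that holds its "method" and its "body", one argument or row to a line. arm_command: Moves the arm, as the interface text tells. Its arguments: {"type":"object","properties":{"increments":{"type":"array","items":{"type":"object","properties":{"ax":{"type":"number"},"ay":{"type":"number"},"az":{"type":"number"},"dx":{"type":"number"},"dy":{"type":"number"},"dz":{"type":"number"},"claw":{"type":"number"}}}}},"required":["increments"]}

```bash
ls; mkdir -p pics
cat > h.py <<'E'
import numpy as np, cv2
from station import bot
def cap(n):
    s=bot.state(); c=bot.capture(n); h,w=c["img"].shape[:2]
    f=h/2/np.tan(np.radians(c["vfov"])/2); c["K"]=np.array([[f,0,c["cx"]],[0,f,c["cy"]],[0,0,1]])
    if "rvec" in c:
        R=cv2.Rodrigues(np.array(c["rvec"],float))[0]; t=np.array(c["tvec"],float).ravel()
        c["R"],c["t"]=R.T,-R.T@t
    else:
        H=np.array(c["hand_eye"]); E=np.array(s["eef_rot"]); c["R"]=E@H[:3,:3]; c["t"]=E@H[:3,3]+np.array(s["tool_pos"])
    v,u=np.mgrid[:h,:w]; z=c["range_z"]
    P=np.stack([(u-c["cx"])/f*z,(v-c["cy"])/f*z,z],-1)@c["R"].T+c["t"]; P[z==0]=np.nan
    c["P"]=P; return c
E
python3 - <<'E'
from h import *
print(bot.state())
for n in ["top","scene"]:
    c=cap(n); cv2.imwrite(f"pics/{n}0.png",c["img"]); np.save(f"{n}0.npy",c["P"]); print(n,c["t"],c["vfov"])
E
```

```text
pics
{'clock': 0.0, 'joints': array([ 1.21500148e+00,  1.26393917e-01, -4.06293368e-02,  1.40539257e+00,
        2.44962600e-05,  1.57083343e+00]), 'qd': array([ 1.57883655e-03, -2.11202728e-04,  8.37386714e-04,  5.43505327e-04,
        1.83805019e-03, -8.98134872e-05]), 'joint_efforts': array([-1.13165352e-03, -4.35914361e+01,  3.52923810e+01,  1.73941744e-02,
        8.84227211e-05,  4.16925843e-06]), 'tool_pos': array([182.73647715, 491.76278337, 249.21137931]), 'eef_rot': array([[-9.37356970e-01,  3.48369869e-01, -5.87089727e-04],
       [ 3.48370363e-01,  9.37355755e-01, -1.50953297e-03],
       [ 2.44361320e-05, -1.61949591e-03, -9.99998688e-01]]), 'ft_force': array([-0.64409127,  0.39519629,  0.80293328]), 'torque': array([-0.10258003,  0.00606888, -0.00098214]), 'gripper_force': 0.0, 'width': 1.0011530230959975}
top [ 479.69437461 -134.98315234 1236.62890762] 49.12375987459674
scene [ -42.09098669 -598.70664727  586.11794543] 56.64825172694926
```

View pics/top0.png

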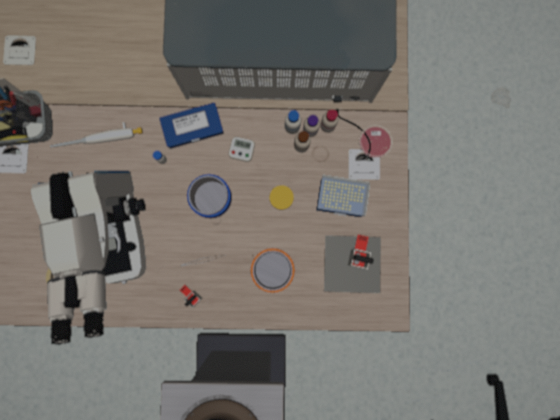

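View pics/scene0.png

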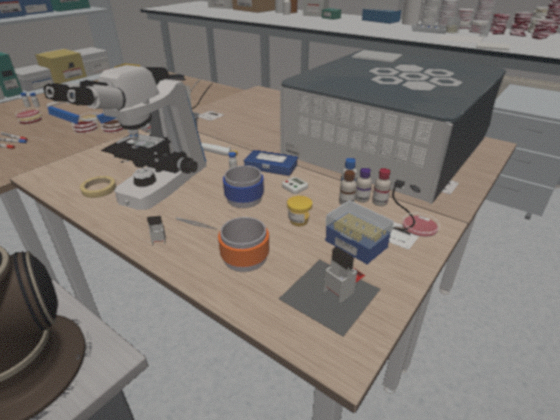

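The top view shows the blue jar at about (210,195), the orange jar at (273,270), the larger cup on its mat at (361,260) with its tab towards (361,240), and a smaller decoy cup at (190,297). The microscope is at the left. Next I'll measure these.

Run:
```python
from h import *
P=np.load("top0.npy"); I=cv2.imread("pics/top0.png").astype(int); Q=np.load("scene0.npy"); J=cv2.imread("pics/scene0.png").astype(int)
def circ(u0,u1,v0,v1,name):
    S=P[v0:v1,u0:u1].reshape(-1,3); S=S[(S[:,2]>70)&(S[:,2]<90)]
    from scipy.optimize import least_squares
    c,r=cv2.minEnclosingCircle(S[:,:2].astype(np.float32)); print(name,len(S),np.median(S[:,2]),c,r)
circ(180,240,165,225,"blue"); circ(245,300,243,297,"orange")
# mat: dark grey
def stat(n,m,X): S=X[m]; S=S[~np.isnan(S).any(1)]; print(n,len(S),S.min(0).round(),S.max(0).round(),np.median(S,0).round(1))
reg=np.zeros(P.shape[:2],bool); reg[225:300,315:390]=1
mat=reg&(I.max(-1)<105)&(abs(P[...,2]-3)<6); stat("mat",mat,P)
S=P[mat][:,:2].astype(np.float32); print(cv2.minAreaRect(S))
red=reg&(I[...,2]>130)&(I[...,1]<80); stat("red",red,P)
for lo,hi in [(10,25),(50,68),(95,115)]:
    m=reg&(P[...,2]>lo)&(P[...,2]<hi); 
    if m.any(): stat((lo,hi),m,P); print(cv2.minAreaRect(P[m][:,:2].astype(np.float32)))
for lo,hi in [(10,25),(50,68),(95,115)]:
    m=(Q[...,2]>lo)&(Q[...,2]<hi)&(Q[...,0]>200)&(Q[...,0]<450)&(Q[...,1]<-270)&(Q[...,1]>-430)
    if m.any(): stat(("scene",lo,hi),m,Q); print(cv2.minAreaRect(Q[m][:,:2].astype(np.float32)))
m=(P[...,2]>180)&(P[...,0]<900);print("tall");
for y in range(0,700,50):
    k=m&(P[...,1]>y)&(P[...,1]<y+50)
    if k.any(): stat(y,k,P)
big=cv2.resize(I[220:305,310:395].astype(np.uint8),None,fx=6,fy=6,interpolation=cv2.INTER_CUBIC); cv2.imwrite("pics/cup0.png",big)
```

```text
blue 275 78.43816919330243 (636.2340698242188, 42.992862701416016) 54.80986404418945
orange 244 78.58417225376581 (449.5861511230469, -125.56763458251953) 55.13484191894531
mat 2328 [ 392. -414.   -3.] [ 541. -264.    9.] [ 452.1 -324.8    2.8]
((466.682373046875, -339.00836181640625), (151.23175048828125, 148.10549926757812), 89.13609313964844)
red 161 [ 464. -377.   -1.] [ 543. -343.   33.] [ 517.  -359.    20.4]
(10, 25) 253 [ 400. -390.   10.] [ 546. -270.   25.] [ 514.5 -358.6   20.4]
((472.83221435546875, -327.9214172363281), (138.62625122070312, 117.07337188720703), 7.808242321014404)
(50, 68) 84 [ 457. -374.   50.] [ 505. -325.   67.] [ 478.3 -348.6   62.1]
((481.9107666015625, -349.9032897949219), (43.6805534362793, 43.75559616088867), 77.62049102783203)
(95, 115) 116 [ 473. -373.   96.] [ 492. -327.  112.] [ 482.4 -348.1  106.9]
((481.9518127441406, -349.8688659667969), (46.20884323120117, 14.614950180053711), 78.80388641357422)
tall
150 106 [327. 193. 311.] [389. 200. 356.] [344.1 198.3 339.2]
200 3756 [322. 200. 182.] [651. 250. 359.] [470.1 234.2 319.2]
250 4668 [306. 250. 180.] [673. 300. 360.] [494.1 274.7 336.1]
300 1314 [355. 300. 269.] [654. 350. 350.] [561.7 310.1 325.4]
350 382 [543. 350. 245.] [634. 380. 295.] [592.1 359.2 288.2]
```

View pics/cup0.png

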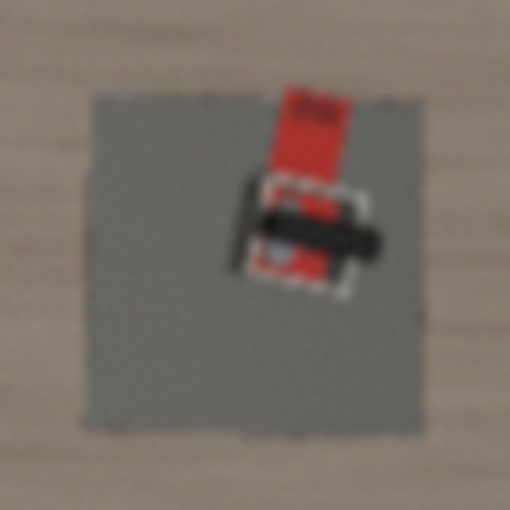

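The cup is at about (482,-350) with yaw near -11.5°, standing on the mat centred at (467,-339). The blue jar is at (636,43). I'll retract and raise the arm to pass clear of the microscope.

Call:
{"method": "arm_command", "body": {
  "increments": [
    {"dx": -0.7, "dy": -1, "dz": 0.8, "az": -0.34, "claw": 1},
    {"dx": -0.7, "dy": -1, "dz": 0.8, "az": -0.34, "claw": 1},
    {"dx": -0.7, "dy": -1, "dz": 0.8, "az": -0.34, "claw": 1},
    {"dx": -0.7, "dy": -1, "dz": 0.8, "az": -0.34, "claw": 1},
    {"dx": -0.7, "dy": -1, "dz": 0.8, "az": -0.34, "claw": 1}
  ]
}}

```text
invalid input
```

Call:
{"method": "arm_command", "body": {
  "increments": [
    {"dy": -1, "az": -0.34, "claw": 1},
    {"dy": -1, "az": -0.34, "claw": 1},
    {"dy": -1, "az": -0.34, "claw": 1},
    {"dy": -1, "az": -0.34, "claw": 1},
    {"dy": -1, "az": -0.34, "claw": 1}
  ]
}}

```text
invalid input
```

Call:
{"method": "arm_command", "body": {
  "increments": [
    {"ax": 0, "ay": 0, "az": -0.34, "dx": -0.7, "dy": -1, "dz": 0.8, "claw": 1},
    {"ax": 0, "ay": 0, "az": -0.34, "dx": -0.7, "dy": -1, "dz": 0.8, "claw": 1},
    {"ax": 0, "ay": 0, "az": -0.34, "dx": -0.7, "dy": -1, "dz": 0.8, "claw": 1},
    {"ax": 0, "ay": 0, "az": -0.34, "dx": -0.7, "dy": -1, "dz": 0.8, "claw": 1},
    {"ax": 0, "ay": 0, "az": -0.34, "dx": -0.7, "dy": -1, "dz": 0.8, "claw": 1}
  ]
}}

```text
clock: 0.72
tool_pos: [94.8, 366.0, 350.3]
eef_rot: [[-0.828, 0.56, -0.0], [0.56, 0.828, -0.001], [-0.0, -0.001, -1.0]]
ft_force: [0.2, 1.3, -0.3]
width: 0.998
gripper_force: 0.0
```

Call:
{"method": "arm_command", "body": {
  "increments": [
    {"ax": 0, "ay": 0, "az": -0.34, "dx": 0, "dy": -1, "dz": 0, "claw": 1},
    {"ax": 0, "ay": 0, "az": -0.34, "dx": 0, "dy": -1, "dz": 0, "claw": 1},
    {"ax": 0, "ay": 0, "az": -0.34, "dx": 0, "dy": -1, "dz": 0, "claw": 1},
    {"ax": 0, "ay": 0, "az": -0.34, "dx": 0, "dy": -1, "dz": 0, "claw": 1},
    {"ax": 0, "ay": 0, "az": -0.34, "dx": 0, "dy": -1, "dz": 0, "claw": 1}
  ]
}}

```text
clock: 1.35
tool_pos: [95.2, 241.1, 349.7]
eef_rot: [[-0.674, 0.739, -0.0], [0.739, 0.674, -0.0], [-0.0, -0.0, -1.0]]
ft_force: [0.2, -0.6, 0.5]
width: 1.004
gripper_force: 0.0
```

Call:
{"method": "arm_command", "body": {
  "increments": [
    {"ax": 0, "ay": 0, "az": -0.34, "dx": 0.6, "dy": -1, "dz": 0, "claw": 1},
    {"ax": 0, "ay": 0, "az": -0.34, "dx": 0.6, "dy": -1, "dz": 0, "claw": 1},
    {"ax": 0, "ay": 0, "az": -0.34, "dx": 0.6, "dy": -1, "dz": 0, "claw": 1},
    {"ax": 0, "ay": 0, "az": -0.34, "dx": 0.6, "dy": -1, "dz": 0, "claw": 1},
    {"ax": 0, "ay": 0, "az": -0.34, "dx": 0.6, "dy": -1, "dz": 0, "claw": 1}
  ]
}}

```text
clock: 1.98
tool_pos: [170.5, 116.2, 349.8]
eef_rot: [[-0.481, 0.877, 0.0], [0.877, 0.481, 0.0], [-0.0, 0.0, -1.0]]
ft_force: [0.5, 0.2, -0.0]
width: 1.0
gripper_force: 0.0
```

Call:
{"method": "arm_command", "body": {
  "increments": [
    {"ax": 0, "ay": 0, "az": -0.34, "dx": 0.6, "dy": -1, "dz": 0, "claw": 1},
    {"ax": 0, "ay": 0, "az": -0.34, "dx": 0.6, "dy": -1, "dz": 0, "claw": 1},
    {"ax": 0, "ay": 0, "az": -0.34, "dx": 0.6, "dy": -1, "dz": 0, "claw": 1},
    {"ax": 0, "ay": 0, "az": -0.34, "dx": 0.6, "dy": -1, "dz": 0, "claw": 1},
    {"ax": 0, "ay": 0, "az": -0.34, "dx": 0.6, "dy": -1, "dz": 0, "claw": 1}
  ]
}}

```text
clock: 2.6
tool_pos: [245.5, -8.9, 349.8]
eef_rot: [[-0.26, 0.966, -0.0], [0.966, 0.26, 0.0], [0.0, -0.0, -1.0]]
ft_force: [-0.2, 0.4, -0.1]
width: 1.0
gripper_force: 0.0
```

Call:
{"method": "arm_command", "body": {
  "increments": [
    {"ax": 0, "ay": 0, "az": -0.34, "dx": 0.8, "dy": -1, "dz": 0, "claw": 1},
    {"ax": 0, "ay": 0, "az": -0.34, "dx": 0.8, "dy": -1, "dz": 0, "claw": 1},
    {"ax": 0, "ay": 0, "az": -0.34, "dx": 0.8, "dy": -1, "dz": 0, "claw": 1},
    {"ax": 0, "ay": 0, "az": -0.34, "dx": 0.8, "dy": -1, "dz": 0, "claw": 1},
    {"ax": 0, "ay": 0, "az": -0.34, "dx": 0.8, "dy": -1, "dz": 0, "claw": 1}
  ]
}}

```text
clock: 3.22
tool_pos: [345.8, -133.8, 349.7]
eef_rot: [[-0.026, 1.0, -0.0], [1.0, 0.026, 0.0], [0.0, -0.0, -1.0]]
ft_force: [0.3, 1.3, 0.4]
width: 1.004
gripper_force: 0.0
```

Call:
{"method": "arm_command", "body": {
  "increments": [
    {"ax": 0, "ay": 0, "az": -0.34, "dx": 0.8, "dy": -1, "dz": 0, "claw": 1},
    {"ax": 0, "ay": 0, "az": -0.34, "dx": 0.8, "dy": -1, "dz": 0, "claw": 1},
    {"ax": 0, "ay": 0, "az": -0.34, "dx": 0.8, "dy": -1, "dz": 0, "claw": 1},
    {"ax": 0, "ay": 0, "az": -0.34, "dx": 0.8, "dy": -1, "dz": 0, "claw": 1},
    {"ax": 0, "ay": 0, "az": -0.34, "dx": 0.8, "dy": -1, "dz": 0, "claw": 1}
  ]
}}

```text
clock: 3.85
tool_pos: [445.8, -258.7, 349.5]
eef_rot: [[0.209, 0.978, -0.001], [0.978, -0.209, 0.0], [0.0, -0.001, -1.0]]
ft_force: [-1.1, -0.0, 0.4]
width: 1.0
gripper_force: 0.0
```

Call:
{"method": "arm_command", "body": {
  "increments": [
    {"ax": 0, "ay": 0, "az": 0, "dx": 0.3, "dy": -0.74, "dz": -0.8, "claw": 1},
    {"ax": 0, "ay": 0, "az": 0, "dx": 0.3, "dy": -0.74, "dz": -0.8, "claw": 1},
    {"ax": 0, "ay": 0, "az": 0, "dx": 0.3, "dy": -0.74, "dz": -0.8, "claw": 1},
    {"ax": 0, "ay": 0, "az": 0, "dx": 0.3, "dy": -0.74, "dz": -0.8, "claw": 1},
    {"ax": 0, "ay": 0, "az": 0, "dx": 0.3, "dy": -0.74, "dz": -0.8, "claw": 1}
  ]
}}

```text
clock: 4.47
tool_pos: [483.2, -351.3, 248.7]
eef_rot: [[0.208, 0.978, -0.0], [0.978, -0.208, 0.0], [0.0, -0.0, -1.0]]
ft_force: [0.4, 0.0, 0.1]
width: 0.999
gripper_force: 0.0
```

Run:
```python
from h import *
c=cap("wrist"); cv2.imwrite("pics/w1.png",c["img"]); P=c["P"]; np.save("w1.npy",P); print(bot.state()["tool_pos"],c["t"])
near=(abs(P[...,0]-482)<60)&(abs(P[...,1]+350)<60)
for lo,hi in [(55,68),(98,115)]:
    m=near&(P[...,2]>lo)&(P[...,2]<hi); print(m.sum(), m.any() and (np.median(P[m],0),cv2.minAreaRect(P[m][:,:2].astype(np.float32))))
```

```text
[ 483.2539618  -352.755104    245.23643724] [ 497.75402825 -286.1919541   372.50992128]
592 (array([ 484.62091921, -349.2800118 ,   62.33822396]), ((480.0504150390625, -352.3492126464844), (44.897823333740234, 43.545108795166016), 78.8330307006836))
950 (array([ 480.42849498, -350.72326682,  107.4664511 ]), ((479.88531494140625, -351.9680480957031), (45.52804946899414, 14.389823913574219), 78.15607452392578))
```

View pics/w1.png

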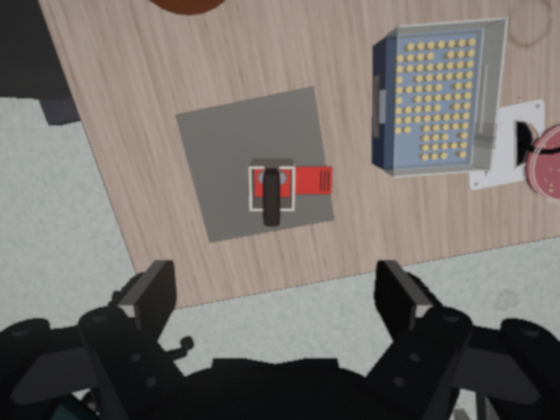

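The wrist view shows the handle at about (272,197), the tab to the right at (316,180), and the bottom plate closed with the balls on it. The arm was still settling, so I'll measure again.

```bash
cat >> h.py <<'E'
def cup(c,x,y):
    P=c["P"]; near=(abs(P[...,0]-x)<60)&(abs(P[...,1]-y)<60)
    for lo,hi in [(55,70),(98,117)]:
        m=near&(P[...,2]>lo)&(P[...,2]<hi); 
        if m.sum()>5: print(m.sum(),np.median(P[m],0).round(1),cv2.minAreaRect(P[m][:,:2].astype(np.float32)))
E
python3 - <<'E'
from h import *
for i in range(3):
    print(bot.state()["tool_pos"]); c=cap("wrist"); cup(c,482,-350)
print(bot.state()["tool_pos"],bot.state()["qd"])
E
```

```text
[ 483.2539618  -352.755104    245.23643724]
566 [ 483.9 -346.8   62.5] ((480.27301025390625, -351.9374694824219), (43.927101135253906, 43.9833869934082), 78.05116271972656)
976 [ 480.4 -350.5  107.5] ((480.2103576660156, -352.2006530761719), (45.58981704711914, 14.800374031066895), 77.48101806640625)
[ 482.61946343 -351.50404522  246.39107101]
552 [ 480.8 -349.6   62.5] ((480.18792724609375, -351.8781433105469), (43.88835525512695, 43.998374938964844), 78.07405090332031)
985 [ 480.6 -350.6  107.4] ((480.12646484375, -352.29437255859375), (45.713993072509766, 14.959306716918945), 78.18167114257812)
[ 482.54727143 -350.77938889  248.06834432]
531 [ 481.7 -349.9   62.5] ((480.23455810546875, -351.9040222167969), (44.195648193359375, 43.94685363769531), 78.02312469482422)
963 [ 480.7 -351.1  107.4] ((480.212646484375, -352.4015197753906), (46.001163482666016, 14.862051010131836), 78.57081604003906)
[ 482.67251362 -350.4582307   249.43421549] [ 0.00842438 -0.0261981   0.01593713  0.00794911  0.00014893  0.00059973]
```

Call:
{"method": "arm_command", "body": {
  "increments": [
    {"ax": 0, "ay": 0, "az": 0, "dx": -0.06, "dy": -0.03, "dz": -0.8, "claw": 1},
    {"ax": 0, "ay": 0, "az": 0, "dx": 0, "dy": 0, "dz": -0.9, "claw": 1},
    {"ax": 0, "ay": 0, "az": 0, "dx": 0, "dy": 0, "dz": -0.9, "claw": 1},
    {"ax": 0, "ay": 0, "az": 0, "dx": 0, "dy": 0, "dz": -0.9, "claw": 1},
    {"ax": 0, "ay": 0, "az": 0, "dx": 0, "dy": 0, "dz": -0.9, "claw": 1}
  ]
}}

```text
clock: 5.3
tool_pos: [481.8, -350.9, 140.9]
eef_rot: [[0.207, 0.978, 0.002], [0.978, -0.207, -0.001], [-0.001, 0.002, -1.0]]
ft_force: [-0.0, -0.5, 0.5]
width: 0.996
gripper_force: 0.0
```

Call:
{"method": "arm_command", "body": {
  "increments": [
    {"ax": 0, "ay": 0, "az": 0, "dx": 0, "dy": 0, "dz": -0.7, "claw": 1},
    {"ax": 0, "ay": 0, "az": 0, "dx": 0, "dy": 0, "dz": -0.6, "claw": 1},
    {"ax": 0, "ay": 0, "az": 0, "dx": 0, "dy": 0, "dz": -0.4, "claw": 1},
    {"ax": 0, "ay": 0, "az": 0, "dx": 0, "dy": 0, "dz": -0.18, "claw": 1},
    {"ax": 0, "ay": 0, "az": 0, "dx": 0, "dy": 0, "dz": 0, "claw": 1}
  ]
}}

```text
clock: 5.92
tool_pos: [481.4, -351.2, 93.0]
eef_rot: [[0.208, 0.978, -0.0], [0.978, -0.208, 0.0], [0.0, -0.0, -1.0]]
ft_force: [0.3, -0.2, 0.3]
width: 1.001
gripper_force: 0.0
```

Call:
{"method": "arm_command", "body": {
  "increments": [
    {"ax": 0, "ay": 0, "az": 0, "dx": 0, "dy": 0, "dz": 0, "claw": 0.4},
    {"ax": 0, "ay": 0, "az": 0, "dx": 0, "dy": 0, "dz": 0, "claw": 0},
    {"ax": 0, "ay": 0, "az": 0, "dx": 0, "dy": 0, "dz": 0, "claw": -0.3},
    {"ax": 0, "ay": 0, "az": 0, "dx": 0, "dy": 0, "dz": 0, "claw": -0.4},
    {"ax": 0, "ay": 0, "az": 0, "dx": 0, "dy": 0, "dz": 0, "claw": -0.4}
  ]
}}

```text
clock: 6.55
tool_pos: [481.4, -351.1, 93.0]
eef_rot: [[0.208, 0.978, 0.0], [0.978, -0.208, -0.0], [-0.0, 0.0, -1.0]]
ft_force: [0.6, -0.1, -0.5]
width: 0.3
gripper_force: 0.0
```

Call:
{"method": "arm_command", "body": {
  "increments": [
    {"ax": 0, "ay": 0, "az": 0, "dx": 0, "dy": 0, "dz": 0, "claw": -0.5},
    {"ax": 0, "ay": 0, "az": 0, "dx": 0, "dy": 0, "dz": 0, "claw": -0.6},
    {"ax": 0, "ay": 0, "az": 0, "dx": 0, "dy": 0, "dz": 0, "claw": -0.7},
    {"ax": 0, "ay": 0, "az": 0, "dx": 0, "dy": 0, "dz": 0, "claw": -1},
    {"ax": 0, "ay": 0, "az": 0, "dx": 0, "dy": 0, "dz": 0, "claw": -1}
  ]
}}

```text
clock: 7.18
tool_pos: [481.3, -351.1, 93.0]
eef_rot: [[0.208, 0.978, -0.0], [0.978, -0.208, 0.0], [0.0, -0.0, -1.0]]
ft_force: [-0.5, 1.3, 0.1]
width: 0.154
gripper_force: 58.3
```

Call:
{"method": "arm_command", "body": {
  "increments": [
    {"ax": 0, "ay": 0, "az": 0, "dx": 0, "dy": 0, "dz": 0, "claw": -1},
    {"ax": 0, "ay": 0, "az": 0, "dx": 0, "dy": 0, "dz": 0.1, "claw": -1},
    {"ax": 0, "ay": 0, "az": 0, "dx": 0, "dy": 0, "dz": 0.2, "claw": -1},
    {"ax": 0, "ay": 0, "az": 0, "dx": 0, "dy": 0, "dz": 0.3, "claw": -1},
    {"ax": 0, "ay": 0, "az": 0, "dx": 0, "dy": 0, "dz": 0.4, "claw": -1}
  ]
}}

```text
clock: 7.8
tool_pos: [481.4, -351.1, 118.6]
eef_rot: [[0.208, 0.978, -0.0], [0.978, -0.208, 0.0], [0.0, -0.0, -1.0]]
ft_force: [-0.3, -0.2, -2.7]
width: 0.154
gripper_force: 58.4
```

Call:
{"method": "arm_command", "body": {
  "increments": [
    {"ax": 0, "ay": 0, "az": 0, "dx": 0, "dy": 0, "dz": 0.7, "claw": -1},
    {"ax": 0, "ay": 0, "az": 0, "dx": 0, "dy": 0, "dz": 0.9, "claw": -1},
    {"ax": 0, "ay": 0, "az": 0, "dx": 0, "dy": 0, "dz": 0.9, "claw": -1},
    {"ax": 0, "ay": 0, "az": 0, "dx": 0, "dy": 0, "dz": 0.9, "claw": -1},
    {"ax": 0, "ay": 0, "az": 0, "dx": 0, "dy": 0, "dz": 0.6, "claw": -1}
  ]
}}

```text
clock: 8.43
tool_pos: [481.7, -351.4, 220.3]
eef_rot: [[0.208, 0.978, 0.002], [0.978, -0.208, -0.001], [-0.001, 0.002, -1.0]]
ft_force: [0.9, -0.3, -0.9]
width: 0.152
gripper_force: 58.4
```

Call:
{"method": "arm_command", "body": {
  "increments": [
    {"ax": 0, "ay": 0, "az": 0, "dx": 0.2, "dy": 0.5, "dz": 0, "claw": -1},
    {"ax": 0, "ay": 0, "az": 0, "dx": 0.45, "dy": 0.9, "dz": 0, "claw": -1},
    {"ax": 0, "ay": 0, "az": 0, "dx": 0.45, "dy": 0.9, "dz": 0, "claw": -1},
    {"ax": 0, "ay": 0, "az": 0, "dx": 0.45, "dy": 0.9, "dz": 0, "claw": -1},
    {"ax": 0, "ay": 0, "az": 0, "dx": 0.45, "dy": 0.9, "dz": 0, "claw": -1}
  ]
}}

```text
clock: 9.05
tool_pos: [531.4, -246.9, 216.9]
eef_rot: [[0.207, 0.978, -0.002], [0.978, -0.207, 0.001], [0.001, -0.002, -1.0]]
ft_force: [0.3, 0.0, -2.3]
width: 0.158
gripper_force: 58.5
```

Call:
{"method": "arm_command", "body": {
  "increments": [
    {"ax": 0, "ay": 0, "az": 0, "dx": 0.45, "dy": 0.9, "dz": 0, "claw": -1},
    {"ax": 0, "ay": 0, "az": 0, "dx": 0.45, "dy": 0.9, "dz": 0, "claw": -1},
    {"ax": 0, "ay": 0, "az": 0, "dx": 0.45, "dy": 0.9, "dz": 0, "claw": -1},
    {"ax": 0, "ay": 0, "az": 0, "dx": 0.45, "dy": 0.9, "dz": 0, "claw": -1},
    {"ax": 0, "ay": 0, "az": 0, "dx": 0.45, "dy": 0.9, "dz": 0, "claw": -1}
  ]
}}

```text
clock: 9.68
tool_pos: [587.5, -134.4, 216.9]
eef_rot: [[0.207, 0.978, -0.002], [0.978, -0.207, 0.001], [0.0, -0.002, -1.0]]
ft_force: [0.4, -0.6, -2.7]
width: 0.154
gripper_force: 58.5
```

Call:
{"method": "arm_command", "body": {
  "increments": [
    {"ax": 0, "ay": 0, "az": 0, "dx": 0.45, "dy": 0.9, "dz": 0, "claw": -1},
    {"ax": 0, "ay": 0, "az": 0, "dx": 0.45, "dy": 0.9, "dz": 0, "claw": -1},
    {"ax": 0, "ay": 0, "az": 0, "dx": 0.45, "dy": 0.9, "dz": 0, "claw": -1},
    {"ax": 0, "ay": 0, "az": 0, "dx": 0.35, "dy": 0.6, "dz": 0, "claw": -1},
    {"ax": 0, "ay": 0, "az": 0, "dx": 0.25, "dy": 0.4, "dz": 0, "claw": -1}
  ]
}}

```text
clock: 10.3
tool_pos: [636.5, -42.5, 217.4]
eef_rot: [[0.207, 0.978, -0.001], [0.978, -0.207, 0.0], [-0.0, -0.001, -1.0]]
ft_force: [0.3, -0.6, -2.1]
width: 0.152
gripper_force: 58.5
```

Call:
{"method": "arm_command", "body": {
  "increments": [
    {"ax": 0, "ay": 0, "az": 0, "dx": 0, "dy": 0, "dz": 0, "claw": -1},
    {"ax": 0, "ay": 0, "az": 0, "dx": 0, "dy": 0, "dz": 0, "claw": -1},
    {"ax": 0, "ay": 0, "az": 0, "dx": 0, "dy": 0, "dz": 0, "claw": -1}
  ]
}}

```text
clock: 10.68
tool_pos: [636.1, -44.3, 218.1]
eef_rot: [[0.209, 0.978, 0.0], [0.978, -0.209, -0.0], [-0.0, 0.0, -1.0]]
ft_force: [0.1, 0.6, -1.7]
width: 0.16
gripper_force: 58.5
```

Run:
```python
from h import *
s=bot.state(); print(s["clock"],s["tool_pos"],s["ft_force"])
c=cap("wrist"); cv2.imwrite("pics/w2.png",c["img"]); P=c["P"]
m=(abs(P[...,0]-636)<75)&(abs(P[...,1]-43)<70)&(abs(P[...,2]-79)<6)
print(m.sum(),np.median(P[m],0),cv2.minEnclosingCircle(P[m][:,:2].astype(np.float32)))
Q=P[m][:,:2]; A=np.c_[2*Q,np.ones(len(Q))]; k=np.linalg.lstsq(A,(Q**2).sum(1),rcond=None)[0]; print("lsq",k[:2],np.sqrt(k[2]+k[:2]@k[:2]))
```

```text
10.675 [636.13171443 -44.33714999 218.11606232] [ 0.05050806  0.56258973 -1.65097484]
2796 [634.39084881  50.6757677   79.51042034] ((635.8572387695312, 40.56967544555664), 50.00212860107422)
lsq [636.02560505  40.19472405] 47.29889776418203
```

View pics/w2.png

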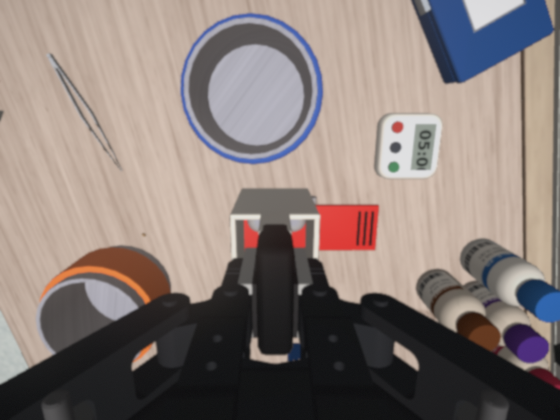

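The wrist view shows the jar rim circle centred at about (252,90) with a fitted radius of 50 mm as expected. The cup is held level with its tab closed. The jar is at about (636,41.5).

Call:
{"method": "arm_command", "body": {
  "increments": [
    {"ax": 0, "ay": 0, "az": 0, "dx": 0, "dy": 0.6, "dz": 0, "claw": -1},
    {"ax": 0, "ay": 0, "az": 0, "dx": 0, "dy": 0.9, "dz": 0, "claw": -1},
    {"ax": 0, "ay": 0, "az": 0, "dx": 0, "dy": 0.9, "dz": 0, "claw": -1},
    {"ax": 0, "ay": 0, "az": 0, "dx": 0, "dy": 0.7, "dz": 0, "claw": -1},
    {"ax": 0, "ay": 0, "az": 0, "dx": 0, "dy": 0.3, "dz": 0, "claw": -1}
  ]
}}

```text
clock: 11.35
tool_pos: [636.3, 43.2, 218.0]
eef_rot: [[0.206, 0.979, -0.0], [0.979, -0.206, -0.0], [-0.0, 0.0, -1.0]]
ft_force: [-0.2, 0.3, -2.1]
width: 0.152
gripper_force: 58.5
```

Call:
{"method": "arm_command", "body": {
  "increments": [
    {"ax": 0, "ay": 0, "az": 0, "dx": 0, "dy": 0, "dz": 0, "claw": -1},
    {"ax": 0, "ay": 0, "az": 0, "dx": 0, "dy": 0, "dz": -0.4, "claw": -1},
    {"ax": 0, "ay": 0, "az": 0, "dx": 0, "dy": 0, "dz": -0.6, "claw": -1},
    {"ax": 0, "ay": 0, "az": 0, "dx": 0, "dy": 0, "dz": -0.6, "claw": -1},
    {"ax": 0, "ay": 0, "az": 0, "dx": 0, "dy": 0, "dz": -0.4, "claw": -1}
  ]
}}

```text
clock: 11.98
tool_pos: [635.7, 41.0, 166.1]
eef_rot: [[0.208, 0.978, -0.002], [0.978, -0.208, -0.0], [-0.001, -0.002, -1.0]]
ft_force: [-1.2, 0.0, -1.8]
width: 0.153
gripper_force: 58.5
```

Run:
```python
from h import *
s=bot.state(); print(s["clock"],s["tool_pos"],s["ft_force"])
c=cap("wrist"); P=c["P"]
m=(abs(P[...,0]-636)<75)&(abs(P[...,1]-43)<70)&(abs(P[...,2]-79)<4)
print(m.sum(),cv2.minEnclosingCircle(P[m][:,:2].astype(np.float32)))
m=(abs(P[...,0]-636)<35)&(abs(P[...,1]-43)<35)&(abs(P[...,2]-138)<6)
print(m.sum(),cv2.minAreaRect(P[m][:,:2].astype(np.float32)))
cv2.imwrite("pics/w3.png",c["img"]); c=cap("scene"); cv2.imwrite("pics/s3.png",cv2.resize(c["img"][100:300,120:390],None,fx=2,fy=2))
```

```text
11.975 [635.73625152  40.96540778 166.09220874] [-1.20738678  0.02560626 -1.81555467]
2127 ((635.6829223632812, 40.612911224365234), 49.85350036621094)
1199 ((637.8983154296875, 49.812400817871094), (24.44507598876953, 44.45117950439453), 78.86865997314453)
```

View pics/w3.png

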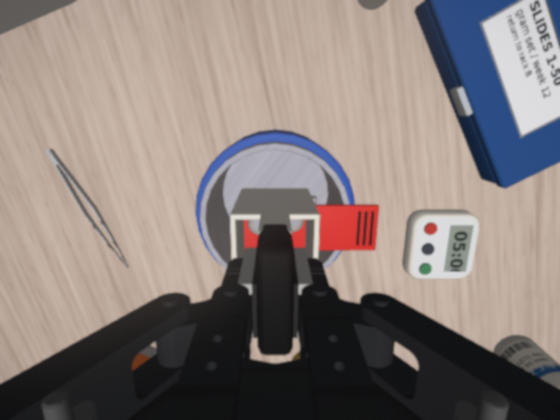

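The cup is centred over the jar and the tab overhangs the rim at (346,227), still closed. Lowering it now.

Call:
{"method": "arm_command", "body": {
  "increments": [
    {"ax": 0, "ay": 0, "az": 0, "dx": 0, "dy": 0, "dz": -0.35, "claw": -1},
    {"ax": 0, "ay": 0, "az": 0, "dx": 0, "dy": 0, "dz": -0.3, "claw": -1},
    {"ax": 0, "ay": 0, "az": 0, "dx": 0, "dy": 0, "dz": -0.3, "claw": -1},
    {"ax": 0, "ay": 0, "az": 0, "dx": 0, "dy": 0, "dz": -0.3, "claw": -1},
    {"ax": 0, "ay": 0, "az": 0, "dx": 0, "dy": 0, "dz": -0.3, "claw": -1}
  ]
}}

```text
clock: 12.7
tool_pos: [636.3, 41.4, 129.0]
eef_rot: [[0.208, 0.978, 0.0], [0.978, -0.208, 0.0], [0.0, 0.0, -1.0]]
ft_force: [-1.0, 0.6, 1.6]
width: 0.155
gripper_force: 58.8
```

Call:
{"method": "arm_command", "body": {
  "increments": [
    {"ax": 0, "ay": 0, "az": 0, "dx": 0, "dy": 0, "dz": 0, "claw": -1},
    {"ax": 0, "ay": 0, "az": 0, "dx": 0, "dy": 0, "dz": 0, "claw": -1},
    {"ax": 0, "ay": 0, "az": 0, "dx": 0, "dy": 0, "dz": 0, "claw": -1},
    {"ax": 0, "ay": 0, "az": 0, "dx": 0, "dy": 0, "dz": 0, "claw": -1},
    {"ax": 0, "ay": 0, "az": 0, "dx": 0, "dy": 0, "dz": 0, "claw": -1}
  ]
}}

```text
clock: 13.32
tool_pos: [636.3, 41.3, 129.3]
eef_rot: [[0.208, 0.978, -0.0], [0.978, -0.208, -0.0], [-0.0, -0.0, -1.0]]
ft_force: [-3.3, 0.9, -0.6]
width: 0.158
gripper_force: 58.5
```

Call:
{"method": "arm_command", "body": {
  "increments": [
    {"ax": 0, "ay": 0, "az": 0, "dx": 0, "dy": 0, "dz": 0, "claw": -1},
    {"ax": 0, "ay": 0, "az": 0, "dx": 0, "dy": 0, "dz": 0, "claw": -1},
    {"ax": 0, "ay": 0, "az": 0, "dx": 0, "dy": 0, "dz": 0, "claw": -1},
    {"ax": 0, "ay": 0, "az": 0, "dx": 0, "dy": 0, "dz": 0, "claw": -1},
    {"ax": 0, "ay": 0, "az": 0, "dx": 0, "dy": 0, "dz": 0, "claw": -1}
  ]
}}

```text
clock: 13.95
tool_pos: [636.4, 41.4, 129.3]
eef_rot: [[0.208, 0.978, 0.0], [0.978, -0.208, 0.0], [0.0, 0.0, -1.0]]
ft_force: [-2.0, -0.1, -0.8]
width: 0.158
gripper_force: 58.5
```

Call:
{"method": "arm_command", "body": {
  "increments": [
    {"ax": 0, "ay": 0, "az": 0, "dx": 0, "dy": 0, "dz": 0, "claw": -1},
    {"ax": 0, "ay": 0, "az": 0, "dx": 0, "dy": 0, "dz": 0, "claw": -1},
    {"ax": 0, "ay": 0, "az": 0, "dx": 0, "dy": 0, "dz": 0, "claw": -1},
    {"ax": 0, "ay": 0, "az": 0, "dx": 0, "dy": 0, "dz": 0, "claw": -1},
    {"ax": 0, "ay": 0, "az": 0, "dx": 0, "dy": 0, "dz": 0, "claw": -1}
  ]
}}

```text
clock: 14.58
tool_pos: [636.4, 41.4, 129.2]
eef_rot: [[0.208, 0.978, -0.0], [0.978, -0.208, -0.0], [-0.0, -0.0, -1.0]]
ft_force: [-1.7, -0.2, -0.9]
width: 0.151
gripper_force: 58.5
```

Run:
```python
from h import *
s=bot.state(); print(s["clock"],s["tool_pos"],s["ft_force"])
c=cap("wrist"); cv2.imwrite("pics/w4.png",c["img"])
```

```text
14.575 [636.35826085  41.35173525 129.24316765] [-1.7078721  -0.21232429 -0.92414083]
```

View pics/w4.png

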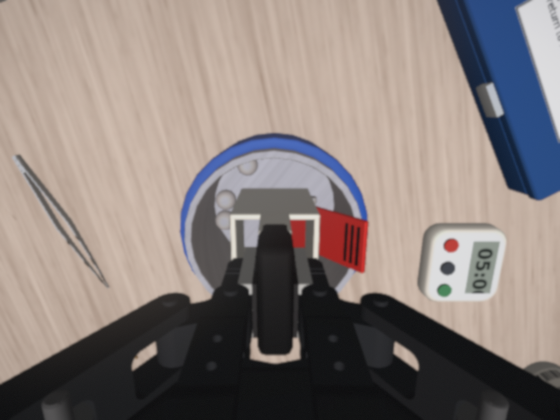

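All three balls lie on the jar floor, at (248,165), (225,200) and (222,220), and the flap is open. Lifting out and going back to the mat.

Call:
{"method": "arm_command", "body": {
  "increments": [
    {"ax": 0, "ay": 0, "az": 0, "dx": 0, "dy": 0, "dz": 0.3, "claw": -1},
    {"ax": 0, "ay": 0, "az": 0, "dx": 0, "dy": 0, "dz": 0.6, "claw": -1},
    {"ax": 0, "ay": 0, "az": 0, "dx": 0, "dy": 0, "dz": 0.9, "claw": -1},
    {"ax": 0, "ay": 0, "az": 0, "dx": 0, "dy": 0, "dz": 0.9, "claw": -1},
    {"ax": 0, "ay": 0, "az": 0, "dx": 0, "dy": 0, "dz": 0.85, "claw": -1}
  ]
}}

```text
clock: 15.25
tool_pos: [637.4, 41.3, 220.6]
eef_rot: [[0.208, 0.978, 0.004], [0.978, -0.208, 0.0], [0.001, 0.003, -1.0]]
ft_force: [1.1, 0.9, -1.9]
width: 0.154
gripper_force: 58.5
```

Call:
{"method": "arm_command", "body": {
  "increments": [
    {"ax": 0, "ay": 0, "az": 0, "dx": 0, "dy": 0, "dz": 0, "claw": -1},
    {"ax": 0, "ay": 0, "az": 0, "dx": -0.2, "dy": -0.5, "dz": 0, "claw": -1},
    {"ax": 0, "ay": 0, "az": 0, "dx": -0.4, "dy": -0.9, "dz": 0, "claw": -1},
    {"ax": 0, "ay": 0, "az": 0, "dx": -0.4, "dy": -0.9, "dz": 0, "claw": -1},
    {"ax": 0, "ay": 0, "az": 0, "dx": -0.4, "dy": -0.9, "dz": 0, "claw": -1}
  ]
}}

```text
clock: 15.88
tool_pos: [600.0, -40.9, 217.6]
eef_rot: [[0.209, 0.978, -0.001], [0.978, -0.209, -0.0], [-0.0, -0.001, -1.0]]
ft_force: [1.1, -0.9, -1.9]
width: 0.157
gripper_force: 58.8
```

Call:
{"method": "arm_command", "body": {
  "increments": [
    {"ax": 0, "ay": 0, "az": 0, "dx": -0.4, "dy": -0.9, "dz": 0, "claw": -1},
    {"ax": 0, "ay": 0, "az": 0, "dx": -0.4, "dy": -0.9, "dz": 0, "claw": -1},
    {"ax": 0, "ay": 0, "az": 0, "dx": -0.4, "dy": -0.9, "dz": 0, "claw": -1},
    {"ax": 0, "ay": 0, "az": 0, "dx": -0.4, "dy": -0.9, "dz": 0, "claw": -1},
    {"ax": 0, "ay": 0, "az": 0, "dx": -0.4, "dy": -0.9, "dz": 0, "claw": -1}
  ]
}}

```text
clock: 16.5
tool_pos: [549.7, -153.2, 217.8]
eef_rot: [[0.209, 0.978, -0.0], [0.978, -0.209, -0.0], [-0.0, -0.0, -1.0]]
ft_force: [0.8, -0.9, -1.0]
width: 0.154
gripper_force: 58.8
```

Call:
{"method": "arm_command", "body": {
  "increments": [
    {"ax": 0, "ay": 0, "az": 0, "dx": -0.4, "dy": -0.9, "dz": 0, "claw": -1},
    {"ax": 0, "ay": 0, "az": 0, "dx": -0.4, "dy": -0.9, "dz": 0, "claw": -1},
    {"ax": 0, "ay": 0, "az": 0, "dx": -0.4, "dy": -0.9, "dz": 0, "claw": -1},
    {"ax": 0, "ay": 0, "az": 0, "dx": -0.4, "dy": -0.9, "dz": 0, "claw": -1},
    {"ax": 0, "ay": 0, "az": 0, "dx": -0.4, "dy": -0.9, "dz": 0, "claw": -1}
  ]
}}

```text
clock: 17.12
tool_pos: [499.5, -265.4, 217.8]
eef_rot: [[0.209, 0.978, -0.0], [0.978, -0.209, -0.0], [-0.0, -0.0, -1.0]]
ft_force: [-0.1, -0.1, -0.9]
width: 0.155
gripper_force: 58.8
```

Call:
{"method": "arm_command", "body": {
  "increments": [
    {"ax": 0, "ay": 0, "az": 0, "dx": -0.4, "dy": -0.9, "dz": 0, "claw": -1},
    {"ax": 0, "ay": 0, "az": 0, "dx": -0.4, "dy": -0.9, "dz": 0, "claw": -1},
    {"ax": 0, "ay": 0, "az": 0, "dx": -0.4, "dy": -0.7, "dz": 0, "claw": -1},
    {"ax": 0, "ay": 0, "az": 0, "dx": -0.2, "dy": -0.55, "dz": 0, "claw": -1},
    {"ax": 0, "ay": 0, "az": 0, "dx": 0, "dy": 0, "dz": 0, "claw": -1}
  ]
}}

```text
clock: 17.75
tool_pos: [465.8, -340.8, 217.9]
eef_rot: [[0.209, 0.978, 0.0], [0.978, -0.209, 0.0], [0.0, -0.0, -1.0]]
ft_force: [0.2, 0.1, -1.1]
width: 0.153
gripper_force: 58.7
```

Call:
{"method": "arm_command", "body": {
  "increments": [
    {"ax": 0, "ay": 0, "az": 0, "dx": 0, "dy": 0, "dz": -0.7, "claw": -1},
    {"ax": 0, "ay": 0, "az": 0, "dx": 0, "dy": 0, "dz": -0.9, "claw": -1},
    {"ax": 0, "ay": 0, "az": 0, "dx": 0, "dy": 0, "dz": -0.9, "claw": -1},
    {"ax": 0, "ay": 0, "az": 0, "dx": 0, "dy": 0, "dz": -0.8, "claw": -1},
    {"ax": 0, "ay": 0, "az": 0, "dx": 0, "dy": 0, "dz": -0.5, "claw": -1}
  ]
}}

```text
clock: 18.38
tool_pos: [466.4, -339.0, 121.9]
eef_rot: [[0.207, 0.978, -0.001], [0.978, -0.207, 0.001], [0.001, -0.001, -1.0]]
ft_force: [0.5, 0.0, -1.0]
width: 0.156
gripper_force: 58.7
```

Call:
{"method": "arm_command", "body": {
  "increments": [
    {"ax": 0, "ay": 0, "az": 0, "dx": 0, "dy": 0, "dz": -0.5, "claw": -1},
    {"ax": 0, "ay": 0, "az": 0, "dx": 0, "dy": 0, "dz": -0.35, "claw": -1},
    {"ax": 0, "ay": 0, "az": 0, "dx": 0, "dy": 0, "dz": -0.2, "claw": -1},
    {"ax": 0, "ay": 0, "az": 0, "dx": 0, "dy": 0, "dz": -0.1, "claw": -1},
    {"ax": 0, "ay": 0, "az": 0, "dx": 0, "dy": 0, "dz": -0.04, "claw": -1}
  ]
}}

```text
clock: 19.0
tool_pos: [466.5, -340.0, 93.4]
eef_rot: [[0.208, 0.978, 0.0], [0.978, -0.208, -0.0], [-0.0, 0.0, -1.0]]
ft_force: [-0.2, 0.4, -1.6]
width: 0.152
gripper_force: 58.7
```

Call:
{"method": "arm_command", "body": {
  "increments": [
    {"ax": 0, "ay": 0, "az": 0, "dx": 0, "dy": 0, "dz": 0, "claw": -1},
    {"ax": 0, "ay": 0, "az": 0, "dx": 0, "dy": 0, "dz": 0, "claw": -1}
  ]
}}

```text
clock: 19.25
tool_pos: [466.5, -340.0, 93.5]
eef_rot: [[0.208, 0.978, 0.0], [0.978, -0.208, -0.0], [-0.0, 0.0, -1.0]]
ft_force: [0.2, 0.4, -1.3]
width: 0.155
gripper_force: 58.7
```

Call:
{"method": "arm_command", "body": {
  "increments": [
    {"ax": 0, "ay": 0, "az": 0, "dx": 0, "dy": 0, "dz": -0.02, "claw": -1},
    {"ax": 0, "ay": 0, "az": 0, "dx": 0, "dy": 0, "dz": 0, "claw": -0.5},
    {"ax": 0, "ay": 0, "az": 0, "dx": 0, "dy": 0, "dz": 0, "claw": 0},
    {"ax": 0, "ay": 0, "az": 0, "dx": 0, "dy": 0, "dz": 0, "claw": 0.5},
    {"ax": 0, "ay": 0, "az": 0, "dx": 0, "dy": 0, "dz": 0, "claw": 0.8}
  ]
}}

```text
clock: 19.88
tool_pos: [466.4, -339.9, 92.8]
eef_rot: [[0.208, 0.978, 0.0], [0.978, -0.208, -0.0], [-0.0, 0.0, -1.0]]
ft_force: [-0.5, -0.1, 0.7]
width: 0.875
gripper_force: 0.0
```

Call:
{"method": "arm_command", "body": {
  "increments": [
    {"ax": 0, "ay": 0, "az": 0, "dx": 0, "dy": 0, "dz": 0, "claw": 0.8},
    {"ax": 0, "ay": 0, "az": 0, "dx": 0, "dy": 0, "dz": 0, "claw": 0.8},
    {"ax": 0, "ay": 0, "az": 0, "dx": 0, "dy": 0, "dz": 0, "claw": 0.8}
  ]
}}

```text
clock: 20.25
tool_pos: [466.4, -339.9, 92.7]
eef_rot: [[0.208, 0.978, -0.0], [0.978, -0.208, 0.0], [0.0, -0.0, -1.0]]
ft_force: [0.6, -0.7, -0.1]
width: 0.9
gripper_force: 0.0
```

Call:
{"method": "arm_command", "body": {
  "increments": [
    {"ax": 0, "ay": 0, "az": 0, "dx": 0, "dy": 0, "dz": 0.3, "claw": 0.8},
    {"ax": 0, "ay": 0, "az": 0, "dx": 0, "dy": 0, "dz": 0.8, "claw": 0.8},
    {"ax": 0, "ay": 0, "az": 0, "dx": 0, "dy": 0, "dz": 1, "claw": 0.8},
    {"ax": 0, "ay": 0, "az": 0, "dx": 0, "dy": 0, "dz": 1, "claw": 0.8},
    {"ax": 0, "ay": 0, "az": 0, "dx": 0, "dy": 0, "dz": 1, "claw": 0.8}
  ]
}}

```text
clock: 20.88
tool_pos: [466.4, -339.9, 196.7]
eef_rot: [[0.208, 0.978, 0.001], [0.978, -0.208, -0.0], [-0.0, 0.001, -1.0]]
ft_force: [0.1, -0.1, -0.5]
width: 0.897
gripper_force: 0.0
```

Call:
{"method": "arm_command", "body": {
  "increments": [
    {"ax": 0, "ay": 0, "az": 0, "dx": 0, "dy": 0, "dz": 1, "claw": 0.8},
    {"ax": 0, "ay": 0, "az": 0, "dx": 0, "dy": 0, "dz": 0.5, "claw": 0.8},
    {"ax": 0, "ay": 0, "az": 0, "dx": 0, "dy": 0, "dz": 0, "claw": 0.8},
    {"ax": 0, "ay": 0, "az": 0, "dx": 0, "dy": 0, "dz": 0, "claw": 0.8},
    {"ax": 0, "ay": 0, "az": 0, "dx": 0, "dy": 0, "dz": 0, "claw": 0.8}
  ]
}}

```text
clock: 21.5
tool_pos: [466.0, -339.6, 231.6]
eef_rot: [[0.208, 0.978, -0.001], [0.978, -0.208, 0.001], [0.001, -0.002, -1.0]]
ft_force: [-0.4, 1.0, 0.1]
width: 0.9
gripper_force: 0.0
```

Run:
```python
from h import *
s=bot.state(); print(s["clock"],s["tool_pos"],s["qd"].round(3))
c=cap("wrist"); cup(c,466,-340); t=cap("top"); P=t["P"]
m=(abs(P[...,0]-636)<75)&(abs(P[...,1]-43)<75)&(abs(P[...,2]-80)<10)
print(cv2.minEnclosingCircle(P[m][:,:2].astype(np.float32)))
A=cv2.resize(c["img"],(400,300)); B=cv2.resize(t["img"][165:230,175:262],(400,300),interpolation=cv2.INTER_CUBIC); cv2.imwrite("pics/end.png",np.hstack([A,B]))
```

```text
21.5 [ 466.02368204 -339.637495    231.61095452] [ 0.001 -0.     0.005  0.003 -0.001 -0.   ]
647 [ 471.3 -338.    62.4] ((466.3473815917969, -341.11566162109375), (44.46082305908203, 44.05519485473633), 77.8758544921875)
1074 [ 466.6 -339.7  107.5] ((466.2729797363281, -341.15625), (45.27134323120117, 14.456721305847168), 78.04640197753906)
((637.385009765625, 40.23871612548828), 54.90849304199219)
```

View pics/end.png

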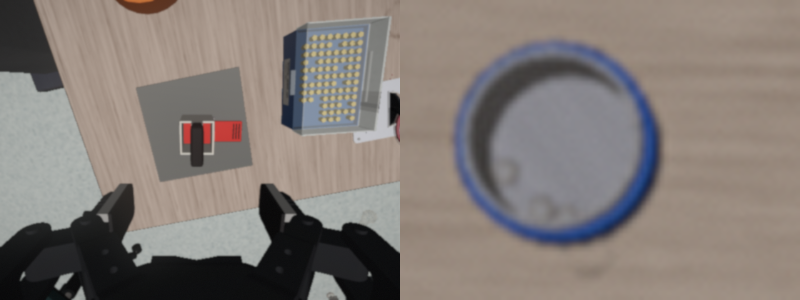

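The cup stands in the middle of the mat with its bottom closed (tab at (228,131) in the left half). The balls are in the blue jar, at (505,170), (543,207) and (570,210) in the right half. Handing in.

```bash
python3 -c "
from station import bot
print(bot.close_job())"
```

```text
the job is handed in; nothing more can be done
None
```

I handed the job in: the three balls are in the blue-sleeved jar and the empty cup stands closed and upright in the middle of its mat, as seen in the final images; no verdict came back from the judge.

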